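# Scan a sample bottle's three codes and hold it down on the vortex mixer

### The arm

A 6-joint arm with a two-finger parallel gripper is mounted at the origin on the work surface. World frame = base frame: x ahead of the robot, y to its left, z up, the work surface at z = 0. Lengths are in m, angles in rad, forces in N, time in s.
With the tool pointing down it reaches from about 0.35 to 0.85 m from the base axis. Payload 8.1 kg.
Tool frame: the origin (TCP) lies midway between the tips of the shut fingers; the grasp point (between the pads) lies 19 mm behind it; z points along the fingers, y is the direction in which the jaws open and shut (so a half turn about z gives the same grasp; the last joint's range is limited). The gripper opens to 93 mm and grips with 3 to 60 N. Pads are 15 mm wide; open, the fingers measure 128 mm over their backs; the gripper's body (75 mm by 188 mm) begins 65 mm behind the grasp point.
Start: joints at [-0.085, 0.13, 1.488, -0, 1.523, -0.085], TCP at [0.6, 0, 0.219] pointing down, gripper open.
Joint ranges: [-2.96, 2.96], [-0.89, 2.26], [0.02, 2.5], [-1.34, 4.48], [0, 2.73], [-2.66, 2.66]. Speed limits (rad/s): [2.39, 2.39, 2.79, 3.14, 3.14, 3.14].

### API

Orientations are given as a rotation vector (axis times angle).
In Python, from plant import robot gives the robot as it stands.
- The arm moves only by the tool arm_command, never from a script. Its argument "deltas" is a list that holds one entry, the list of rows, each a list of 6 numbers: the shift along the tool's x, y, z in m, then the turn, a rotation vector about the tool's x, y, z in rad. In form: [[[dx, dy, dz, rx, ry, rz], ...]]. A call has exactly 8 rows; each row is the pose to reach, as a shift and turn from the pose commanded when the call began, along the tool's axes at that moment; what a row does not reach only later rows make up. A row lasts 1/12 s, in which the tool goes at most 41.7 mm and 7.16 degrees, less where a joint would pass 70% of its speed; a pose out of reach is approached as far as the arm can. A call with a gripper value outside its range is refused whole. "fingers" is the closure, from -1 (fully open) to 1 (shut), set as the call begins (left out, the last holds). The fingers move at their own pace and stop on an object; "squeeze" is the grip in N (left out, the last holds). Time passes only in rows, so rows that repeat a pose let the fingers close, or fill a call up. It gives the time, the measured TCP pose, the force and the opening at its end, in the units of the state.
- robot.read_state(): the state, without advancing time (a new reading comes with each control period).
- robot.read_camera(name): name is "scene" or "side" or "wrist"; returns (picture, depth): 420x560x3 uint8, blue, green, red; 420x560 float32, m along the optical axis (not along the pixel's ray), 0 where there is no reading.
- robot.calibration(name): a dict with "K" (3x3 intrinsics, pixels), "R" (3x3) and "t" (3): a world point X has camera coordinates R X + t; the wrist camera has in their place "tool_from_camera" (4x4, takes a point from camera to tool coordinates, whose origin is the TCP and whose axes are the flange's). Camera axes: x right, y down, z forward; pixel columns grow to the right and rows downward; lengths in m; the calibration is good to about 2 mm. A picture is of the moment at which its call begins: read the wrist's pose just before it. calibration takes no time and is no camera call.
- robot.close_job(): hands the job in, once; it reports no verdict.
Trained networks look in the newest picture that a camera, given by its name, has taken for a name from the list of things; names that differ only in an ending like _2 or _b are one class to them, and where a whole thing is asked for, a point or a joint stands for the part that bears it (a point fixed in the world has none). Each returns a list of dicts, best first, with "p" (0 to 1); they miss things now and then, are a little off and sometimes report something else, mostly with a low value. They report only what shows in the picture. A call takes as long as a camera call.
- robot.silhouettes(camera, target): "mask" (420x560 bool, what is visible of it) and "box" ([left, top, width, height] in pixels, round what is visible of it).
The state is a dict: "t": time; "q": joint angles; "dq": joint speeds; "joint_torque": joint torques, N m; "tool_pos": TCP position; "orientation": TCP orientation; "force": force on the tool from outside, world axes, zero at the start; "wrist_torque": the same for the moment, N m; "opening": finger opening in m.
Only numpy, scipy, OpenCV 4.12 (cv2) and the standard library are available. Lean on these libraries where they do the work, as an engineer would, in place of code of your own. Each camera call takes 0.05 s, during which the arm holds its last target. There are 200 camera calls.

### The job

Take the white-capped amber bottle from the tray and, holding it upright about 3 cm in front of the code reader's window, show the window its green, then its yellow, then its blue code squarely, pausing a full second at each. Then stand the bottle in the round cup of the vortex mixer and push it straight down so that the sprung cup sinks about 6 mm, half of its travel. Finish like that, with the bottle still gripped and kept pressed at 6 mm; leave the other bottles and bench things undisturbed.

Things in the scene. Friction and masses are not known exactly. Their poses are not given: they have to be found in the camera images.
- sample: amber glass bottle with a white cap, upright, about 160 g. Body 48 mm diameter up to 60 mm height, neck to 68 mm, round cap 38 mm diameter from 68 to 95 mm (grip it here from above, at any yaw). Origin: centre of the underside, z up; +x towards its yellow code, +y green, -y blue. Each code is a 20 x 24 mm patch on the glass, repeated as a 9 mm dot on that side of the cap top
- yellow_code (a point): centre of the yellow patch, on the sample's +x side, 25 mm from its axis and 33 mm above its underside
- green_code (a point): centre of the green patch, on the sample's +y side, 25 mm from its axis and 33 mm above its underside
- blue_code (a point): centre of the blue patch, on the sample's -y side, 25 mm from its axis and 33 mm above its underside
- tray: flat white tray, 120 (x) x 280 (y) mm, floor 6 mm thick, rim 14 mm high; three bottles stand on it about 100 mm apart in a row along its y, in any order. Fixed. Origin under its centre
- reader: white code reader, 88 (x) x 110 (y) mm and 142 mm tall on a 120 x 130 mm grey foot. Fixed. Origin under the housing's centre; the window is in its -x side, which looks diagonally away from the robot and to its left (between +x and +y); a green lamp on its blue-panelled top lies at the window edge
- reader_window (a point): centre of the reader's red window (50 x 34 mm in a black frame), 47 mm from the reader's axis on its -x side and 95 mm above the table; the window looks along the reader's -x
- mixer: vortex mixer: white box with blue top, 150 (x) x 125 (y) mm, 95 mm tall, with a dark round rubber cup on top. Fixed. Origin under its centre; the cup's axis goes through it
- cup_floor (a point): centre of the floor of the mixer's cup, a round recess 58 mm across inside and 7 mm deep, 68 mm across outside; it is 132 mm above the table when the cup is not pressed and sinks with the cup
- mixer_cup (a joint): how far the cup is pressed down, in m: 0 at rest, 0.012 at its lower stop. Spring: about 3 N starts it moving (the bottle's weight alone does not), then 0.8 N more per mm, so about 8 N at 6 mm
- black_bottle: another amber bottle of exactly the same size as the sample, with a black cap and a plain paper label; leave it
- red_bottle: another amber bottle of the same size, with a red cap and a plain paper label; leave it
- beaker: clear plastic beaker, 68 mm across, 85 mm tall, origin under its centre; bystander
- tip_box: open blue pipette tip box 80 x 120 x 50 mm, origin under its centre; bystander
- wash_bottle: white plastic bottle with a blue cap, 56 mm across, 130 mm tall, origin under its centre; bystander
- timer: flat yellow timer 60 x 70 x 20 mm, origin under its centre; bystander

How it is judged:
On the way, in this order (a step that is already met when the one before it is completed fails the run):
1. the green code of the upright held bottle faces the reader window (within 50 mm and 0.3 rad) for half a second (distance between green_code and reader_window below 0.05 m and angle between the y axis of sample and the x axis of reader, either way round below 0.3 rad and contact force between the fingers and sample above 1 N and angle between sample's own z axis and vertical below 0.2 rad), for 0.5 s.
2. the yellow code of the upright held bottle faces the reader window (within 50 mm and 0.3 rad) for half a second (distance between yellow_code and reader_window below 0.05 m and angle between the x axis of sample and the x axis of reader, either way round below 0.3 rad and contact force between the fingers and sample above 1 N and angle between sample's own z axis and vertical below 0.2 rad), for 0.5 s.
3. the blue code of the upright held bottle faces the reader window (within 50 mm and 0.3 rad) for half a second (distance between blue_code and reader_window below 0.05 m and angle between the y axis of sample and the x axis of reader, either way round below 0.3 rad and contact force between the fingers and sample above 1 N and angle between sample's own z axis and vertical below 0.2 rad), for 0.5 s.
At the end, for the whole second after the job is handed in: the sample stands upright (within 0.12 rad) on the floor of the mixer's cup, still gripped by the fingers (not merely pushed from on top), at rest, and keeps the cup pressed down between 4 and 8.5 mm (value of joint mixer_cup between 0.004 and 0.0085 m and horizontal distance between sample and cup_floor below 0.007 m and z of sample in the frame of cup_floor between -0.004 and 0.004 m and angle between sample's own z axis and vertical below 0.12 rad and contact force between sample and mixer above 4 N and contact force between the fingers and sample above 3 N and z of the grasp point in the frame of sample below 0.11 m and linear speed of sample below 0.02 m/s); the arm keeps its last pose, push and grip.
It fails at once if a bystander or another bottle is moved more than 25 mm or tipped over (distance of any of black_bottle, red_bottle, beaker, tip_box, wash_bottle, timer from where it was at the start of the episode above 0.025 m or angle between any of black_bottle, red_bottle, beaker, tip_box, wash_bottle, timer's own z axis and vertical above 0.5 rad).
It also fails if it takes over 58 s, if anything falls off the work surface, if the arm or the gripper's body presses on something with over 40 N, if the wrist force passes 120 N, or if a joint passes its speed limit or range.

## Working session

There is one attempt and no reset: what is moved stays moved. The work goes in short steps, Python scripts to look and compute and a tool call to move; the robot and the scene stay as the last step left them, time stands still between calls to the robot, and variables do not carry over. Pictures are saved under pics/ and viewed, about 8 in all and at most 12, crops included, and the job is handed in when it is done.

Besides the shell and the picture viewer there is one more tool, called as name(argument=value, ...) on one line, values as JSON. arm_command: Moves the arm, as the interface text tells. Its arguments: {"type":"object","properties":{"deltas":{"type":"array","items":{"type":"array","items":{"type":"array","items":{"type":"number"}}}},"fingers":{"type":"number"},"squeeze":{"type":"number"}},"required":["deltas"]}

```bash
ls; mkdir -p pics; python3 - <<'E'
from plant import robot
import cv2
for n in ("scene","side","wrist"):
    p,d=robot.read_camera(n); cv2.imwrite(f"pics/{n}0.png",p)
    import numpy as np; np.savez(f"/tmp/{n}0.npz",p=p,d=d)
s=robot.read_state();print(s['t'],s['tool_pos'],s['orientation'],s['opening'],s['force'])
for n in ("scene","side","wrist"): print(robot.calibration(n))
E
```

```text
pics
0.15 [5.99559367e-01 6.17316625e-05 2.17855425e-01] [-2.22067281e+00 -2.22068419e+00  1.43108420e-03] 0.09269109917321942 [-0.94552174  0.46113777 -0.27216064]
{'K': array([[445.65447686,   0.        , 279.08761938],
       [  0.        , 445.65447686, 212.27098511],
       [  0.        ,   0.        ,   1.        ]]), 'R': array([[ 0.82182261,  0.56973702, -0.00270835],
       [ 0.46893662, -0.67910662, -0.56472351],
       [-0.32358314,  0.4628325 , -0.82527573]]), 't': array([-0.50622416, -0.21803761,  1.29287439])}
{'K': array([[460.84966235,   0.        , 283.82678744],
       [  0.        , 460.84966235, 207.47169009],
       [  0.        ,   0.        ,   1.        ]]), 'R': array([[ 0.93484595, -0.35498455,  0.00700093],
       [-0.21621142, -0.58480822, -0.78182605],
       [ 0.28163037,  0.72937324, -0.62345731]]), 't': array([-0.52423355,  0.2336436 ,  1.24870838])}
{'K': array([[320.30608327,   0.        , 284.82701129],
       [  0.        , 320.30608327, 207.3956871 ],
       [  0.        ,   0.        ,   1.        ]]), 'tool_from_camera': array([[ 1.75142516e-03, -9.70959995e-01, -2.39235493e-01,
         6.56741928e-02],
       [ 9.99998249e-01,  1.54284721e-03,  1.05912033e-03,
         1.27799345e-04],
       [-6.59259657e-04, -2.39236929e-01,  9.70960997e-01,
        -1.64730921e-01],
       [ 0.00000000e+00,  0.00000000e+00,  0.00000000e+00,
         1.00000000e+00]])}
```

View pics/scene0.png

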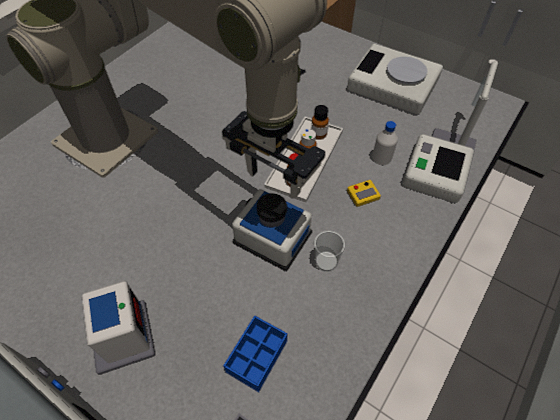

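View pics/side0.png

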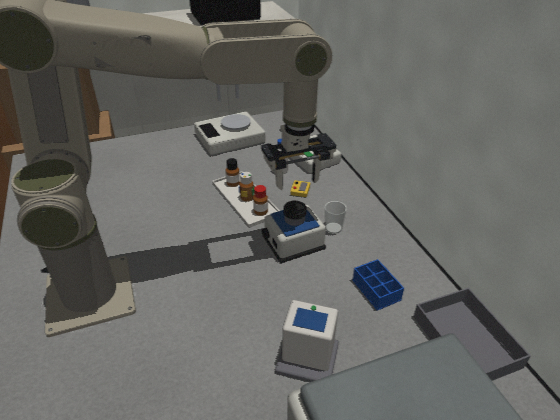

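The scene picture shows the reader at about (118,320), the mixer cup at (271,207) and the tray at (305,155), partly behind the gripper. In the side picture the white cap is at (246,178), between black (232,163) and red (260,190); the reader is at (310,335) with its lamp at (313,308).

```bash
cat > h.py <<'E'
import numpy as np, cv2
from plant import robot
from scipy.spatial.transform import Rotation as Ro
def cloud(n,d,s=None):
    c=robot.calibration(n);K=c['K']
    v,u=np.indices(d.shape); P=np.stack([(u-K[0,2])/K[0,0]*d,(v-K[1,2])/K[1,1]*d,d],-1)
    if n=='wrist':
        T=c['tool_from_camera'];P=P@T[:3,:3].T+T[:3,3]
        return P@Ro.from_rotvec(s['orientation']).as_matrix().T+np.array(s['tool_pos'])
    return (P-c['t'])@c['R']
E
python3 - <<'E'
from h import *
for n in ('scene','side'):
    d=np.load(f'/tmp/{n}0.npz')['d'];W=cloud(n,d)
    for o in ('sample','reader','mixer','black_bottle','red_bottle','tray','beaker','timer','wash_bottle','tip_box'):
        for r in robot.silhouettes(n,o)[:1]:
            m=r['mask']&(d>0);P=W[m];zt=np.percentile(P[:,2],97)
            Q=P[P[:,2]>zt-.008].astype(np.float32)
            rect=cv2.minAreaRect(Q[:,:2]*1000)
            print(n,o,round(r['p'],2),r['box'],'ztop',zt.round(4),'c',Q.mean(0).round(4),'rect',np.round(rect[0]),np.round(rect[1]),round(rect[2],1))
            if o=='reader':
                p=np.load(f'/tmp/{n}0.npz')['p'].astype(int)
                g=m&(p[...,1]>p[...,2]+40)&(p[...,1]>p[...,0]+30); print(' lamp',g.sum(),W[g].mean(0))
                b=m&(p[...,0]>p[...,2]+50)&(abs(W[...,2]-.142)<.01); print(' panel',b.sum(),W[b].mean(0),cv2.minAreaRect(W[b][:,:2].astype(np.float32)*1000))
E
```

```text
scene sample 0.47 [304.8, 124.9, 9.2, 24.3] ztop 0.1029 c [0.5291 0.2582 0.1   ] rect [528. 260.] [31. 41.] 32.6
scene reader 0.84 [82.5, 281.2, 74.5, 97.2] ztop 0.1429 c [ 0.4857 -0.3812  0.14  ] rect [ 483. -380.] [ 87. 110.] 54.6
 lamp 28 [ 0.49793029 -0.3567157   0.14275107]
 panel 880 [ 0.47880989 -0.38405827  0.14147603] ((478.1090393066406, -383.5480651855469), (49.826847076416016, 69.3808822631836), 53.205596923828125)
scene mixer 0.79 [233.8, 188.5, 77.2, 82.1] ztop 0.1368 c [ 0.5974 -0.0018  0.1334] rect [598.  -3.] [64. 67.] 84.9
scene black_bottle 0.62 [235.2, 191.7, 77.6, 81.7] ztop 0.1369 c [ 0.5974 -0.0014  0.1335] rect [598.  -2.] [67. 66.] 2.6
scene red_bottle 0.39 [287.8, 153.3, 7.4, 34.8] ztop 0.1034 c [0.5388 0.1749 0.1005] rect [539. 175.] [18. 20.] 33.5
scene tray 0.67 [264.1, 118.4, 80.8, 81.4] ztop 0.0165 c [0.5415 0.2335 0.032 ] rect [554. 179.] [164. 475.] 20.4
scene beaker 0.73 [313.2, 230.3, 30.3, 39.5] ztop 0.0849 c [0.7439 0.018  0.0823] rect [741.  17.] [65. 64.] 81.8
scene timer 0.59 [346.1, 176.3, 32.1, 31.2] ztop 0.0234 c [0.7195 0.2372 0.0197] rect 
[... 918 characters left out ...]
34.] 58.5
side red_bottle 0.81 [252.8, 183.6, 13.2, 30.5] ztop 0.1012 c [0.5407 0.1685 0.0989] rect [541. 170.] [37. 36.] 21.7
side tray 0.88 [211.3, 171.2, 65.0, 57.4] ztop 0.0166 c [0.4924 0.2201 0.018 ] rect [522. 225.] [124. 361.] 10.2
side beaker 0.58 [323.4, 202.4, 22.2, 31.6] ztop 0.0839 c [0.7341 0.0163 0.0808] rect [733.  18.] [70. 65.] 86.5
side timer 0.54 [285.4, 180.6, 23.5, 21.1] ztop 0.0223 c [0.7092 0.2359 0.0186] rect [711. 239.] [73. 62.] 53.1
side wash_bottle 0.4 [277.3, 139.2, 8.1, 32.9] ztop 0.1296 c [0.6842 0.3796 0.1264] rect [684. 380.] [15. 11.] 69.6
side tip_box 0.65 [353.0, 259.9, 51.4, 50.9] ztop 0.0493 c [ 0.7308 -0.2597  0.0457] rect [ 732. -258.] [ 84. 123.] 5.3
```

View pics/wrist0.png

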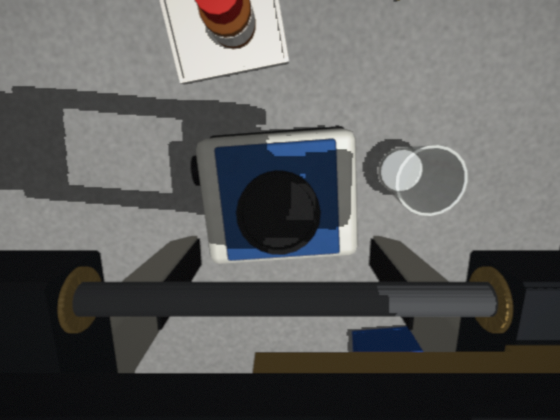

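The wrist picture shows the cup at about (278,212) and the red cap at (217,5), so up in the picture is +y. I'll go above the sample.

arm_command(deltas=[[[0.035,-0.01,0,0,0,0],[0.07,-0.021,0,0,0,0],[0.105,-0.031,0,0,0,0],[0.14,-0.042,0,0,0,0],[0.175,-0.052,0,0,0,0],[0.21,-0.063,0,0,0,0],[0.24,-0.073,0,0,0,0],[0.257,-0.077,0,0,0,0]]])

```text
t: 1.82
tool_pos: [0.5214, 0.2603, 0.2188]
orientation: [-2.218, -2.223, -0.001]
force: [-0.3, 0.2, -1.0]
opening: 0.0933
```

```bash
python3 - <<'E'
from h import *
s=dict(tool_pos=[0.5996,0.0001,.2179],orientation=[-2.22067,-2.22068,.00143])
d=np.load('/tmp/wrist0.npz')['d'];W=cloud('wrist',d,s)
m=(abs(W[...,2]-.138)<.004)&(np.hypot(W[...,0]-.595,W[...,1])<.06)
print('cup rim',m.sum(),cv2.minEnclosingCircle(W[m][:,:2].astype(np.float32)*1000),W[m].mean(0))
f=(abs(W[...,2]-.131)<.0035)&(np.hypot(W[...,0]-.595,W[...,1])<.06)
print('floor',f.sum(),cv2.minEnclosingCircle(W[f][:,:2].astype(np.float32)*1000),W[f].mean(0))
robot.read_camera('side')
s=robot.read_state();p,d=robot.read_camera('wrist');print(s['t'],s['tool_pos'],s['orientation'])
cv2.imwrite('pics/wrist1.png',p);np.savez('/tmp/w1.npz',p=p,d=d);W=cloud('wrist',d,s)
m=(abs(W[...,2]-.101)<.004)&(np.hypot(W[...,0]-.523,W[...,1]-.257)<.035)
print('cap',m.sum(),cv2.minEnclosingCircle(W[m][:,:2].astype(np.float32)*1000),W[m].mean(0))
c=W[m].mean(0)
hsv=cv2.cvtColor(p,cv2.COLOR_BGR2HSV)
for n,lo,hi in(('y',20,35),('g',45,85),('b',95,130)):
    k=m&(hsv[...,0]>=lo)&(hsv[...,0]<=hi)&(hsv[...,1]>100)
    if k.sum():
        q=W[k].mean(0)-c;print(n,k.sum(),q,np.degrees(np.arctan2(q[1],q[0])))
E
```

```text
cup rim 1593 ((594.0643920898438, -0.911398708820343), 33.904701232910156) [ 5.94265593e-01 -1.63609555e-04  1.37456223e-01]
floor 3980 ((594.353515625, 1.9634010791778564), 32.53125762939453) [ 0.5940662  -0.00076877  0.13098591]
1.8667 [0.52105687 0.26206123 0.21874574] [-2.21610381e+00 -2.22426071e+00 -1.89178742e-03]
cap 1286 ((524.775390625, 261.4097900390625), 18.901187896728516) [0.52469962 0.26171478 0.09972582]
y 65 [-0.00687505 -0.01065106  0.00072557] -122.84144995542422
g 45 [ 0.01056147 -0.00819434  0.0007526 ] -37.80684644308194
b 59 [-0.00952346  0.00660469  0.00052225] 145.258005008862
```

View pics/wrist1.png

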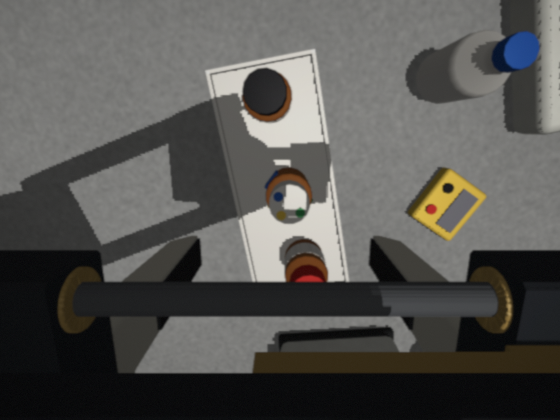

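The wrist picture shows the white cap at (288,203), with the blue dot upper left (278,197), yellow lower left (281,215) and green lower right (300,212). That gives a sample yaw of about -126°. I'll turn the tool about 155° CCW so the three presentations fit joint 6.

arm_command(deltas=[[[0,0,0,0,0,-0.11],[0,0,0,0,0,-0.23],[0,0,0,0,0,-0.35],[0,0,0,0,0,-0.47],[0,0,0,0,0,-0.59],[0,0,0,0,0,-0.71],[0,0,0,0,0,-0.82],[0,0,0,0,0,-0.9]]])

```text
t: 2.58
tool_pos: [0.5235, 0.2557, 0.2186]
orientation: [1.027, 2.969, -0.001]
force: [-0.3, 0.3, 0.0]
opening: 0.0931
```

arm_command(deltas=[[[0,0,0,0,0,-0.11],[0,0,0,0,0,-0.23],[0,0,0,0,0,-0.35],[0,0,0,0,0,-0.47],[0,0,0,0,0,-0.59],[0,0,0,0,0,-0.71],[0,0,0,0,0,-0.82],[0,0,0,0,0,-0.9]]])

```text
t: 3.25
tool_pos: [0.5235, 0.2557, 0.2186]
orientation: [-0.367, 3.12, -0.001]
force: [-0.1, 1.0, -0.2]
opening: 0.0928
```

```bash
cat >> h.py <<'E'
def st():
    s=robot.read_state();R=Ro.from_rotvec(s['orientation']).as_matrix()
    print('t',round(s['t'],2),'q',np.round(s['q'],3),'p',np.round(s['tool_pos'],4),'yaw',np.degrees(np.arctan2(R[1,0],R[0,0])).round(2),'z',R[:,2].round(3),'F',np.round(s['force'],2),'op',round(s['opening'],4))
    return s,R
E
python3 -c "
from h import *
st()"
```

```text
t 3.25 q [ 0.367  0.084  1.538 -0.     1.52  -1.438] p [0.5235 0.2557 0.2186] yaw -166.59 z [ 0. -0. -1.] F [-0.06  0.96 -0.18] op 0.0928
```

arm_command(deltas=[[[0,0,0,0,0,-0.11],[0,0,0,0,0,-0.23],[0,0,0,0,0,-0.35],[0,0,0,0,0,-0.47],[0,0,0,0,0,-0.59],[0,0,0,0,0,-0.71],[0,0,0,0,0,-0.82],[0,0,0,0,0,-0.9]]])

```text
t: 3.92
tool_pos: [0.5235, 0.2557, 0.2186]
orientation: [1.687, -2.65, 0.001]
force: [0.1, 0.0, -0.2]
opening: 0.0927
```

```bash
cat >> h.py <<'E'
def cap(c0,z):
    s,R=st();p,d=robot.read_camera('wrist');W=cloud('wrist',d,s)
    m=(abs(W[...,2]-z)<.005)&(np.hypot(W[...,0]-c0[0],W[...,1]-c0[1])<.035)
    c=W[m].mean(0);print('cap',m.sum(),cv2.minEnclosingCircle(W[m][:,:2].astype(np.float32)*1000),c)
    hsv=cv2.cvtColor(p,cv2.COLOR_BGR2HSV)
    for n,lo,hi,o in(('y',20,35,0),('g',45,85,-90),('b',95,130,90)):
        k=m&(hsv[...,0]>=lo)&(hsv[...,0]<=hi)&(hsv[...,1]>100)
        if k.sum():
            q=W[k].mean(0)-c;print(n,k.sum(),'yaw est',np.degrees(np.arctan2(q[1],q[0]))+o)
    print('delta in tool axes to cap',R.T@(c-s['tool_pos']));return p,d,W,s,R
E
python3 -c "
from h import *
cap((.524,.259),.1)"
```

```text
t 3.92 q [ 0.367  0.084  1.538 -0.     1.52  -2.338] p [0.5235 0.2557 0.2186] yaw -115.02 z [ 0. -0. -1.] F [ 0.14  0.03 -0.16] op 0.0927
cap 1284 ((525.1386108398438, 260.89599609375), 18.862764358520508) [0.52483643 0.26040199 0.09974106]
y 69 yaw est -128.09647460508222
g 48 yaw est -123.89139659313116
b 56 yaw est 231.83309857680837
delta in tool axes to cap [-0.00482455  0.00081842  0.11888323]
```

arm_command(deltas=[[[-0.005,0.001,0.01,0,0,0],[-0.005,0.001,0.035,0,0,0],[-0.005,0.001,0.06,0,0,0],[-0.005,0.001,0.085,0,0,0],[-0.005,0.001,0.11,0,0,0],[-0.005,0.001,0.13,0,0,0],[-0.005,0.001,0.142,0,0,0],[-0.005,0.001,0.148,0,0,0]]])

```text
t: 4.63
tool_pos: [0.5228, 0.2611, 0.0677]
orientation: [1.676, -2.653, -0.001]
force: [0.1, 0.6, 0.1]
opening: 0.093
```

arm_command(deltas=[[[0,0,0,0,0,0],[0,0,0,0,0,0],[0,0,0,0,0,0],[0,0,0,0,0,0],[0,0,0,0,0,0],[0,0,0,0,0,0],[0,0,0,0,0,0],[0,0,0,0,0,0]]], fingers=1, squeeze=35)

```text
t: 5.3
tool_pos: [0.5243, 0.262, 0.0709]
orientation: [-1.681, 2.654, -0.0]
force: [-0.1, 0.1, -0.3]
opening: 0.044
```

```bash
python3 -c "
from h import *
st()"
```

```text
t 5.3 q [ 0.376  0.21   1.677 -0.     1.254 -2.324] p [0.5243 0.262  0.0709] yaw -115.3 z [ 0.  0. -1.] F [-0.12  0.1  -0.26] op 0.044
```

arm_command(deltas=[[[0,0,0,0,0,0],[0,0,0,0,0,0],[0,0,0,0,0,0],[0,0,-0.005,0,0,0],[0,0,-0.015,0,0,0],[0,0,-0.03,0,0,0],[0,0,-0.05,0,0,0],[0,0,-0.07,0,0,0]]])

```text
t: 5.97
tool_pos: [0.5238, 0.2618, 0.1416]
orientation: [1.68, -2.653, -0.0]
force: [1.6, 0.0, -1.1]
opening: 0.0377
```

arm_command(deltas=[[[0,0,-0.02,0,0,0],[0,0,-0.04,0,0,0],[0,0,-0.06,0,0,0],[0,0,-0.08,0,0,0],[0,0,-0.08,0,0,0],[0,0,-0.08,0,0,0],[0,0,-0.08,0,0,0],[0,0,-0.08,0,0,0]]])

```text
t: 6.63
tool_pos: [0.5233, 0.2616, 0.2187]
orientation: [1.679, -2.652, -0.001]
force: [0.5, -0.2, -2.2]
opening: 0.0372
```

```bash
python3 -c "
from h import *
s,R=st()
p,d=robot.read_camera('side');cv2.imwrite('pics/side1.png',p[100:300,180:400].repeat(3,0).repeat(3,1))
a=Ro.from_rotvec(s['orientation'])
print('to reader',R.T@(np.array([.541,-.2985,.22])-s['tool_pos']))"
```

```text
t 6.63 q [ 0.376  0.093  1.528  0.     1.523 -2.324] p [0.5233 0.2616 0.2187] yaw -115.3 z [-0.003 -0.001 -1.   ] F [ 0.47 -0.16 -2.16] op 0.0372
to reader [ 0.49880298 -0.2553859  -0.00076717]
```

View pics/side1.png

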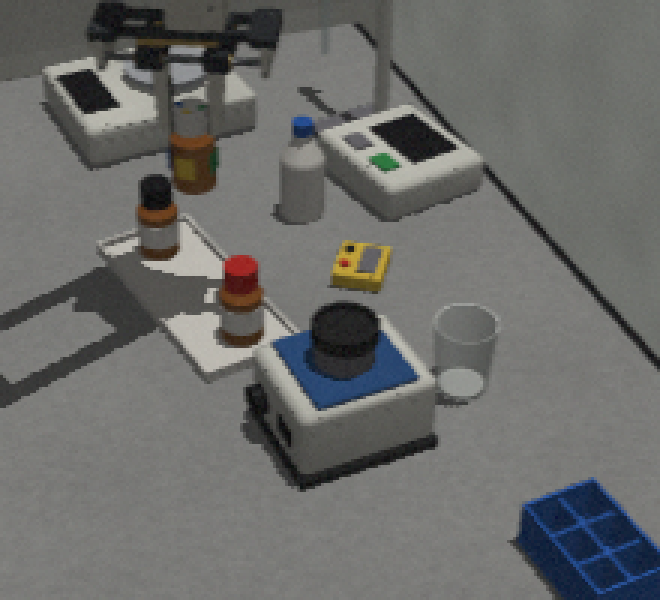

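The side crop shows the sample hanging upright in the jaws at crop (193,150), with the yellow patch towards the camera. The other two bottles haven't moved. Next I carry it to the reader, turning on the way.

arm_command(deltas=[[[0.02,-0.01,0,0,0,0.1],[0.053,-0.027,0,0,0,0.22],[0.087,-0.045,0,0,0,0.34],[0.12,-0.062,0,0,0,0.46],[0.153,-0.079,0,0,0,0.58],[0.187,-0.096,0,0,0,0.7],[0.22,-0.113,0,0,0,0.82],[0.25,-0.128,0,0,0,0.94]]])

```text
t: 7.35
tool_pos: [0.5322, -0.0208, 0.2194]
orientation: [0.287, -3.127, -0.0]
force: [0.2, -0.0, -1.9]
opening: 0.0371
```

arm_command(deltas=[[[0.005,-0.036,0,0,0,0.12],[0.011,-0.073,0,0,0,0.24],[0.017,-0.11,0,0,0,0.36],[0.023,-0.147,0,0,0,0.48],[0.029,-0.184,0,0,0,0.6],[0.035,-0.221,0,0,0,0.72],[0.04,-0.255,0,0,0,0.83],[0.044,-0.277,0,0,0,0.94]]])

```text
t: 8.02
tool_pos: [0.5408, -0.3022, 0.2189]
orientation: [-1.162, -2.917, 0.001]
force: [0.6, 0.7, -2.1]
opening: 0.0375
```

arm_command(deltas=[[[0,0,0,0,0,0.12],[0,0,0,0,0,0.24],[0,0,0,0,0,0.36],[0,0,0,0,0,0.48],[0,0,0,0,0,0.6],[0,0,0,0,0,0.72],[0,0,0,0,0,0.83],[0,0,0,0,0,0.94]]])

```text
t: 8.68
tool_pos: [0.5414, -0.2987, 0.2189]
orientation: [-2.355, -2.076, 0.001]
force: [-1.7, 1.1, -1.7]
opening: 0.0377
```

arm_command(deltas=[[[0,0,0,0,0,0.12],[0,0,0,0,0,0.24],[0,0,0,0,0,0.36],[0,0,0,0,0,0.48],[0,0,0,0,0,0.6],[0,0,0,0,0,0.72],[0,0,0,0,0,0.83],[0,0,0,0,0,0.94]]])

```text
t: 9.35
tool_pos: [0.5414, -0.2987, 0.2189]
orientation: [-3.04, -0.785, 0.003]
force: [-0.2, 0.2, -2.1]
opening: 0.0376
```

arm_command(deltas=[[[0,0,0,0,0,0.12],[0,0,0,0,0,0.24],[0,0,0,0,0,0.36],[0,0,0,0,0,0.48],[0,0,0,0,0,0.6],[0,0,0,0,0,0.72],[0,0,0,0,0,0.83],[0,0,0,0,0,0.94]]])

```text
t: 10.02
tool_pos: [0.5414, -0.2987, 0.2189]
orientation: [-3.067, 0.677, 0.004]
force: [0.7, -0.7, -1.2]
opening: 0.0375
```

```bash
python3 - <<'E'
from h import *
s,R=st();p,d,W,s,R=cap(np.array(s['tool_pos'])[:2],s['tool_pos'][2]+.031)
cv2.imwrite('pics/wrist2.png',p)
m=abs(W[...,2]-.142)<.004
P=W[m&(np.hypot(W[...,0]-.481,W[...,1]+.381)<.075)]
print('reader top',len(P),P.mean(0) if len(P) else '',cv2.minAreaRect(P[:,:2].astype(np.float32)*1000) if len(P) else '')
print('to reader',R.T@(np.array([.541,-.2985,.1245])-s['tool_pos']))
E
```

```text
t 10.02 q [-0.587  0.182  1.431 -0.     1.531  1.418] p [ 0.5414 -0.2987  0.2189] yaw -24.91 z [-0.002  0.001 -1.   ] F [ 0.7  -0.73 -1.21] op 0.0375
t 10.02 q [-0.587  0.182  1.431 -0.     1.531  1.418] p [ 0.5414 -0.2987  0.2189] yaw -24.91 z [-0.002  0.001 -1.   ] F [ 0.7  -0.73 -1.21] op 0.0375
cap 3851 ((549.789794921875, -302.6002197265625), 33.64883041381836) [ 0.54834478 -0.30201444  0.24836899]
y 287 yaw est -50.21865605903763
g 233 yaw est -5.179428326391715
b 145 yaw est -57.28673471047642
delta in tool axes to cap [ 7.66089477e-03  6.15923976e-05 -2.94693048e-02]
reader top 6576 [ 0.4987346  -0.39011701  0.13974192] ((492.8713684082031, -388.45208740234375), (83.32907104492188, 75.55194091796875), 55.0184440612793)
to reader [-1.62500109e-04  1.31783952e-05  9.44202285e-02]
```

View pics/wrist2.png

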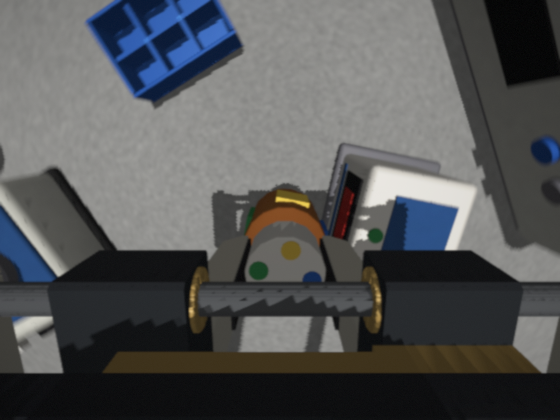

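The wrist picture shows the held bottle at (285,250) with the reader to its right, and blue facing the reader. I took the facing direction the wrong way round: the codes must point against the window's outlook. With this grip yellow would need joint 6 about 19° past its range, so I'll set the bottle down on free bench and regrip it half a turn round.

arm_command(deltas=[[[0.001,-0.015,0,0,0,0],[0.003,-0.035,0,0,0,0],[0.005,-0.055,0,0,0,0],[0.007,-0.075,0,0,0,0],[0.009,-0.096,0.01,0,0,0],[0.009,-0.096,0.03,0,0,0],[0.009,-0.096,0.055,0,0,0],[0.009,-0.096,0.08,0,0,0]]])

```text
t: 10.73
tool_pos: [0.5907, -0.2142, 0.1396]
orientation: [-3.071, 0.661, -0.001]
force: [0.6, -0.8, -2.0]
opening: 0.0373
```

arm_command(deltas=[[[0,0,0.02,0,0,0],[0,0,0.04,0,0,0],[0,0,0.055,0,0,0],[0,0,0.062,0,0,0],[0,0,0.068,0,0,0],[0,0,0.07,0,0,0],[0,0,0.07,0,0,0],[0,0,0.07,0,0,0]]])

```text
t: 11.4
tool_pos: [0.5909, -0.2157, 0.0717]
orientation: [3.069, -0.668, 0.002]
force: [-0.1, 1.2, -0.6]
opening: 0.0374
```

```bash
python3 -c "
from h import *
st()"
```

```text
t 11.4 q [-0.432  0.316  1.55   0.     1.274  1.568] p [ 0.5909 -0.2157  0.0717] yaw -24.56 z [ 0.001 -0.001 -1.   ] F [-0.11  1.16 -0.63] op 0.0374
```

arm_command(deltas=[[[0,0,0,0,0,0],[0,0,0,0,0,0],[0,0,0.001,0,0,0],[0,0,0.001,0,0,0],[0,0,0.002,0,0,0],[0,0,0.002,0,0,0],[0,0,0.003,0,0,0],[0,0,0.003,0,0,0]]])

```text
t: 12.07
tool_pos: [0.59, -0.2155, 0.0674]
orientation: [-3.069, 0.669, 0.001]
force: [0.2, -0.3, -1.5]
opening: 0.0375
```

arm_command(deltas=[[[0,0,0.001,0,0,0],[0,0,0.001,0,0,0],[0,0,0.002,0,0,0],[0,0,0.002,0,0,0],[0,0,0.0025,0,0,0],[0,0,0.0025,0,0,0],[0,0,0.0025,0,0,0],[0,0,0.0025,0,0,0]]])

```text
t: 12.73
tool_pos: [0.5901, -0.2155, 0.0651]
orientation: [3.07, -0.669, 0.0]
force: [0.4, -1.1, -0.6]
opening: 0.0374
```

arm_command(deltas=[[[0,0,0,0,0,0],[0,0,0,0,0,0],[0,0,0,0,0,0],[0,0,0,0,0,0],[0,0,0,0,0,0],[0,0,0,0,0,0],[0,0,0,0,0,0],[0,0,0,0,0,0]]], fingers=-1)

```text
t: 13.4
tool_pos: [0.5901, -0.2155, 0.0651]
orientation: [-3.07, 0.669, -0.0]
force: [-0.5, -0.4, -0.4]
opening: 0.086
```

arm_command(deltas=[[[0,0,-0.01,0,0,0],[0,0,-0.03,0,0,0],[0,0,-0.06,0,0,0],[0,0,-0.09,0,0,-0.1],[0,0,-0.12,0,0,-0.22],[0,0,-0.14,0,0,-0.34],[0,0,-0.14,0,0,-0.46],[0,0,-0.14,0,0,-0.58]]])

```text
t: 14.07
tool_pos: [0.5915, -0.2162, 0.209]
orientation: [3.129, 0.246, 0.007]
force: [-0.8, 0.0, -0.4]
opening: 0.0931
```

arm_command(deltas=[[[0,0,0,0,0,-0.12],[0,0,0,0,0,-0.24],[0,0,0,0,0,-0.36],[0,0,0,0,0,-0.48],[0,0,0,0,0,-0.6],[0,0,0,0,0,-0.72],[0,0,0,0,0,-0.84],[0,0,0,0,0,-0.96]]])

```text
t: 14.73
tool_pos: [0.5902, -0.2155, 0.2061]
orientation: [2.664, 1.664, 0.001]
force: [0.8, -1.0, 0.3]
opening: 0.0931
```

arm_command(deltas=[[[0,0,0,0,0,-0.12],[0,0,0,0,0,-0.24],[0,0,0,0,0,-0.36],[0,0,0,0,0,-0.48],[0,0,0,0,0,-0.6],[0,0,0,0,0,-0.72],[0,0,0,0,0,-0.84],[0,0,0,0,0,-0.96]]])

```text
t: 15.4
tool_pos: [0.5902, -0.2156, 0.2061]
orientation: [1.594, 2.706, 0.0]
force: [-0.3, 0.3, -0.1]
opening: 0.0929
```

arm_command(deltas=[[[0,0,0,0,0,-0.12],[0,0,0,0,0,-0.24],[0,0,0,0,0,-0.36],[0,0,0,0,0,-0.48],[0,0,0,0,0,-0.48],[0,0,0,0,0,-0.48],[0,0,0,0,0,-0.48],[0,0,0,0,0,-0.48]]])

```text
t: 16.07
tool_pos: [0.5902, -0.2156, 0.2054]
orientation: [0.919, 3.004, -0.0]
force: [0.3, -0.2, 0.3]
opening: 0.0931
```

```bash
python3 -c "
from h import *
p,*_=cap((.59,-.2155),.095);cv2.imwrite('pics/wrist3.png',p)"
```

```text
t 16.07 q [-0.432  0.212  1.421 -0.     1.508 -1.409] p [ 0.5902 -0.2156  0.2054] yaw 145.98 z [ 0. -0. -1.] F [ 0.3 -0.2  0.3] op 0.0931
cap 1364 ((590.7595825195312, -215.5594482421875), 18.95461654663086) [ 0.59028863 -0.21518987  0.09378538]
y 62 yaw est -34.61743651631717
g 50 yaw est -37.81683368953901
b 56 yaw est -33.55508257992699
delta in tool axes to cap [0.00013596 0.00037087 0.11160474]
```

arm_command(deltas=[[[0,0,0.02,0,0,0],[0,0,0.045,0,0,0],[0,0,0.07,0,0,0],[0,0,0.095,0,0,0],[0,0,0.12,0,0,0],[0,0,0.135,0,0,0],[0,0,0.139,0,0,0],[0,0,0.14,0,0,0]]])

```text
t: 16.78
tool_pos: [0.5891, -0.2151, 0.0637]
orientation: [-0.915, -3.002, -0.001]
force: [-0.2, -0.2, -0.8]
opening: 0.093
```

arm_command(deltas=[[[0,0,0,0,0,0],[0,0,0,0,0,0],[0,0,0,0,0,0],[0,0,0,0,0,0],[0,0,0,0,0,0],[0,0,0,0,0,0],[0,0,0,0,0,0],[0,0,0,0,0,0]]], fingers=1, squeeze=40)

```text
t: 17.45
tool_pos: [0.5902, -0.2156, 0.0652]
orientation: [0.915, 3.005, -0.0]
force: [0.6, 0.0, 0.6]
opening: 0.0438
```

arm_command(deltas=[[[0,0,0,0,0,0],[0,0,0,0,0,0],[0,0,0,0,0,0],[0,0,-0.005,0,0,0],[0,0,-0.02,0,0,0],[0,0,-0.04,0,0,0],[0,0,-0.06,0,0,0],[0,0,-0.08,0,0,0]]])

```text
t: 18.12
tool_pos: [0.5897, -0.2154, 0.1458]
orientation: [-0.914, -3.005, -0.0]
force: [0.4, -0.2, -2.2]
opening: 0.0375
```

arm_command(deltas=[[[0,0,-0.02,0,0,0.1],[0,0,-0.04,0,0,0.22],[0,0,-0.06,0,0,0.34],[0,0,-0.06,0,0,0.46],[0,0,-0.06,0,0,0.58],[0,0,-0.06,0,0,0.7],[0,0,-0.06,0,0,0.82],[0,0,-0.06,0,0,0.94]]])

```text
t: 18.78
tool_pos: [0.5899, -0.2155, 0.2053]
orientation: [-2.183, -2.259, 0.0]
force: [-0.6, 0.2, -1.8]
opening: 0.0376
```

arm_command(deltas=[[[0,0,0,0,0,0.12],[0,0,0,0,0,0.24],[0,0,0,0,0,0.36],[0,0,0,0,0,0.48],[0,0,0,0,0,0.6],[0,0,0,0,0,0.72],[0,0,0,0,0,0.83],[0,0,0,0,0,0.94]]])

```text
t: 19.45
tool_pos: [0.5899, -0.2155, 0.2052]
orientation: [-2.969, -1.026, 0.001]
force: [0.3, 0.1, -1.3]
opening: 0.0377
```

arm_command(deltas=[[[0,0,0,0,0,0.12],[0,0,0,0,0,0.24],[0,0,0,0,0,0.36],[0,0,0,0,0,0.48],[0,0,0,0,0,0.6],[0,0,0,0,0,0.72],[0,0,0,0,0,0.83],[0,0,0,0,0,0.94]]])

```text
t: 20.12
tool_pos: [0.5899, -0.2154, 0.2052]
orientation: [-3.112, 0.43, 0.001]
force: [0.3, -0.7, -0.6]
opening: 0.0374
```

```bash
python3 -c "
from h import *
p,d,W,s,R=cap((.59,-.2155),.236)
g=(W[...,2]>.136)&(W[...,2]<.147);P=W[g];P=P[np.hypot(P[:,0]-.481,P[:,1]+.381)<.085]
print('reader top',len(P),cv2.minAreaRect(P[:,:2].astype(np.float32)*1000) if len(P) else '')
print('to reader',R.T@(np.array([.541,-.2985,.1265])-s['tool_pos']))
cv2.imwrite('pics/wrist4.png',p)"
```

```text
t 20.12 q [-0.432  0.212  1.422 -0.     1.508  1.414] p [ 0.5899 -0.2154  0.2052] yaw -15.74 z [-0.  0. -1.] F [ 0.27 -0.7  -0.55] op 0.0374
cap 3727 ((598.8740234375, -217.9925537109375), 33.654685974121094) [ 0.59689355 -0.21741777  0.23423499]
g 183 yaw est -224.57034018072943
b 225 yaw est 191.43625979529165
delta in tool axes to cap [ 7.22994501e-03  6.44064006e-06 -2.90851179e-02]
reader top 4990 ((480.9873962402344, -381.248291015625), (58.827152252197266, 132.3136444091797), 84.89717864990234)
to reader [-0.02452094  0.09321638  0.0786601 ]
```

View pics/wrist4.png

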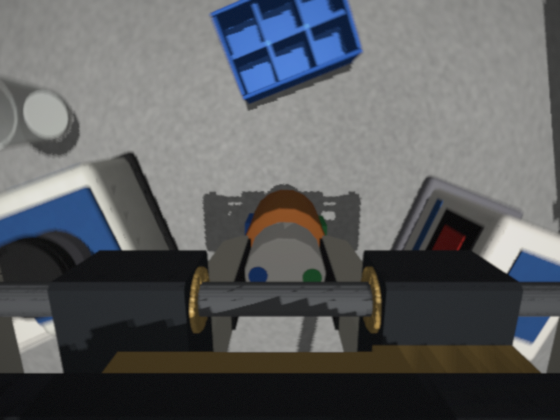

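The wrist picture shows green (312,275) on the reader's side, with the red window at (450,238), and the bottle upright. I'll move in front of the window and pause.

arm_command(deltas=[[[-0.006,0.024,0.005,0,0,0.08],[-0.012,0.047,0.015,0,0,0.16],[-0.018,0.07,0.03,0,0,0.24],[-0.0245,0.093,0.045,0,0,0.33],[-0.0245,0.093,0.06,0,0,0.33],[-0.0245,0.093,0.072,0,0,0.33],[-0.0245,0.093,0.079,0,0,0.33],[-0.0245,0.093,0.079,0,0,0.33]]])

```text
t: 20.83
tool_pos: [0.5409, -0.2974, 0.124]
orientation: [-3.001, 0.924, 0.005]
force: [-0.6, 0.2, -1.9]
opening: 0.0376
```

arm_command(deltas=[[[0,0,0,0,0,0],[0,0,0,0,0,0],[0,0,0,0,0,0],[0,0,0,0,0,0],[0,0,0,0,0,0],[0,0,0,0,0,0],[0,0,0,0,0,0],[0,0,0,0,0,0]]])

```text
t: 21.5
tool_pos: [0.5418, -0.2987, 0.1262]
orientation: [3.002, -0.927, 0.0]
force: [0.5, 0.1, -1.7]
opening: 0.0375
```

```bash
python3 - <<'E'
from h import *
s,R=st()
out=[]
for n in('scene','side'):
    p,d=robot.read_camera(n);np.savez(f'/tmp/{n}1.npz',p=p,d=d)
    c=robot.calibration(n);X=c['R']@np.array(s['tool_pos'])+c['t'];u,v=(c['K']@X/X[2])[:2].astype(int)
    W=cloud(n,d);m=(abs(W[...,2]-.157)<.004)&(np.hypot(W[...,0]-.541,W[...,1]+.2985)<.03)
    print(n,'cap top',m.sum(),W[m].mean(0) if m.sum() else '')
    out.append(cv2.resize(p[max(0,v-60):,:][:130,max(0,u-90):][:,:160],(640*4//5*3//4,312),interpolation=2) if 0 else cv2.resize(p[max(0,v-65):max(0,v-65)+130,max(0,u-80):max(0,u-80)+160],(400,325)))
cv2.imwrite('pics/pres.png',np.hstack(out))
E
```

```text
t 21.5 q [-0.587  0.239  1.537  0.     1.366  1.583] p [ 0.5418 -0.2987  0.1262] yaw -34.33 z [ 0. -0. -1.] F [ 0.46  0.1  -1.69] op 0.0375
scene cap top 213 [ 0.54752479 -0.30214688  0.15560478]
side cap top 0
```

View pics/pres.png

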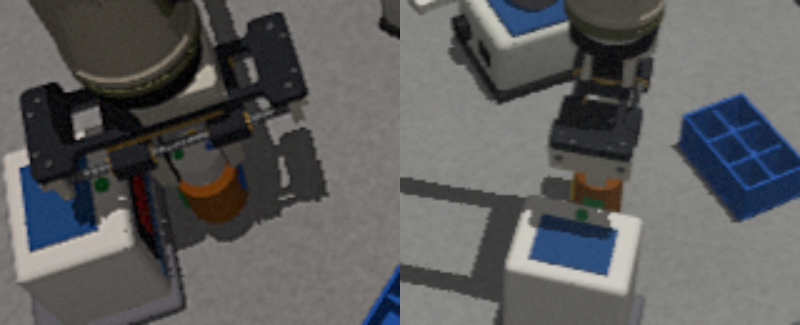

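The picture pair shows the bottle about 3 cm in front of the red window, with the green patch turned to it. I'll finish the pause, turn 90° to yellow and pause, then turn 90° to blue and pause.

arm_command(deltas=[[[0,0,0,0,0,0],[0,0,0,0,0,0],[0,0,0,0,0,0],[0,0,0,0,0,0],[0,0,0,0,0,-0.11],[0,0,0,0,0,-0.23],[0,0,0,0,0,-0.35],[0,0,0,0,0,-0.47]]])

```text
t: 22.27
tool_pos: [0.5418, -0.2987, 0.1261]
orientation: [-3.136, 0.194, 0.0]
force: [0.4, -0.6, -1.1]
opening: 0.0375
```

arm_command(deltas=[[[0,0,0,0,0,-0.12],[0,0,0,0,0,-0.24],[0,0,0,0,0,-0.36],[0,0,0,0,0,-0.48],[0,0,0,0,0,-0.6],[0,0,0,0,0,-0.72],[0,0,0,0,0,-0.84],[0,0,0,0,0,-0.96]]])

```text
t: 22.93
tool_pos: [0.5418, -0.2987, 0.1261]
orientation: [-2.871, -1.276, 0.0]
force: [0.7, -1.1, -0.4]
opening: 0.0372
```

arm_command(deltas=[[[0,0,0,0,0,-0.1],[0,0,0,0,0,-0.14],[0,0,0,0,0,-0.14],[0,0,0,0,0,-0.14],[0,0,0,0,0,-0.14],[0,0,0,0,0,-0.14],[0,0,0,0,0,-0.14],[0,0,0,0,0,-0.14]]])

```text
t: 23.6
tool_pos: [0.5418, -0.2987, 0.1261]
orientation: [-2.779, -1.465, -0.0]
force: [0.4, -0.3, -1.7]
opening: 0.0371
```

arm_command(deltas=[[[0,0,0,0,0,0],[0,0,0,0,0,0],[0,0,0,0,0,0],[0,0,0,0,0,0],[0,0,0,0,0,0],[0,0,0,0,0,0],[0,0,0,0,0,0],[0,0,0,0,0,0]]])

```text
t: 24.27
tool_pos: [0.5418, -0.2987, 0.1261]
orientation: [-2.779, -1.466, 0.0]
force: [0.3, 0.3, -0.8]
opening: 0.0377
```

```bash
python3 -c "
from h import *
st()"
```

```text
t 24.27 q [-0.587  0.239  1.537 -0.     1.366  0.013] p [ 0.5418 -0.2987  0.1261] yaw 55.62 z [-0.  0. -1.] F [ 0.29  0.29 -0.84] op 0.0377
```

arm_command(deltas=[[[0,0,0,0,0,-0.12],[0,0,0,0,0,-0.24],[0,0,0,0,0,-0.36],[0,0,0,0,0,-0.48],[0,0,0,0,0,-0.6],[0,0,0,0,0,-0.72],[0,0,0,0,0,-0.84],[0,0,0,0,0,-0.96]]])

```text
t: 24.93
tool_pos: [0.5418, -0.2987, 0.1262]
orientation: [1.78, 2.588, 0.0]
force: [-0.4, 0.5, -2.4]
opening: 0.0374
```

arm_command(deltas=[[[0,0,0,0,0,-0.12],[0,0,0,0,0,-0.24],[0,0,0,0,0,-0.36],[0,0,0,0,0,-0.48],[0,0,0,0,0,-0.58],[0,0,0,0,0,-0.61],[0,0,0,0,0,-0.61],[0,0,0,0,0,-0.61]]])

```text
t: 25.6
tool_pos: [0.5417, -0.2987, 0.1261]
orientation: [-0.932, -3.0, -0.0]
force: [-0.0, 0.6, -0.8]
opening: 0.0375
```

arm_command(deltas=[[[0,0,0,0,0,0],[0,0,0,0,0,0],[0,0,0,0,0,0],[0,0,0,0,0,0],[0,0,0,0,0,0],[0,0,0,0,0,0],[0,0,0,0,0,0],[0,0,0,0,0,0]]])

```text
t: 26.27
tool_pos: [0.5418, -0.2987, 0.1261]
orientation: [-0.93, -3.001, -0.0]
force: [0.1, 0.3, -2.1]
opening: 0.0374
```

```bash
python3 -c "
from h import *
s,R=st()
print('lift 0.11 then to mixer',R.T@(np.array([.5942,-.0008,.2365])-s['tool_pos']))"
```

```text
t 26.27 q [-0.587  0.239  1.537 -0.     1.365 -1.557] p [ 0.5418 -0.2987  0.1261] yaw 145.57 z [-0.  0. -1.] F [ 0.07  0.27 -2.11] op 0.0374
lift 0.11 then to mixer [ 0.12516709  0.27534053 -0.11037919]
```

arm_command(deltas=[[[0,0,0,0,0,0],[0,0,0,0,0,0],[0,0,0,0,0,0],[0,0,-0.02,0,0,0],[0,0,-0.05,0,0,0],[0,0,-0.08,0,0,0],[0,0,-0.1,0,0,0],[0,0,-0.11,0,0,0]]])

```text
t: 26.93
tool_pos: [0.5431, -0.2995, 0.2404]
orientation: [0.928, 2.996, -0.002]
force: [0.4, -0.3, -1.2]
opening: 0.0371
```

arm_command(deltas=[[[0.01,0.022,0,0,0,0],[0.026,0.058,0,0,0,0],[0.043,0.095,0,0,0,0],[0.06,0.132,0,0,0,0],[0.077,0.169,0,0,0,0],[0.094,0.206,0,0,0,0],[0.11,0.243,0,0,0,0],[0.12,0.265,0,0,0,0]]])

```text
t: 27.6
tool_pos: [0.5924, -0.0082, 0.2351]
orientation: [-0.926, -3.001, -0.002]
force: [1.0, -0.5, -1.5]
opening: 0.0371
```

arm_command(deltas=[[[0.003,0.007,0,0,0,0],[0.005,0.01,0,0,0,0],[0.005,0.01,0,0,0,0],[0.005,0.01,0,0,0,0],[0.005,0.01,0,0,0,0],[0.005,0.01,0,0,0,0],[0.005,0.01,0,0,0,0],[0.005,0.01,0,0,0,0]]])

```text
t: 28.27
tool_pos: [0.5941, -0.002, 0.2362]
orientation: [0.931, 3.0, -0.0]
force: [-0.0, -0.4, -1.2]
opening: 0.0379
```

```bash
python3 - <<'E'
from h import *
s,R=st()
print('to mixer',R.T@(np.array([.5942,-.0008,.1972])-s['tool_pos']))
out=[]
for n in('scene','side'):
    p,d=robot.read_camera(n)
    c=robot.calibration(n);X=c['R']@np.array([.594,0,.16])+c['t'];u,v=(c['K']@X/X[2])[:2].astype(int)
    out.append(cv2.resize(p[v-50:v+50,u-60:u+60],(400,333)))
cv2.imwrite('pics/mix.png',np.hstack(out))
E
```

```text
t 28.27 q [-0.09   0.108  1.481 -0.     1.553 -1.058] p [ 0.5941 -0.002   0.2362] yaw 145.51 z [ 0. -0. -1.] F [-0.01 -0.37 -1.23] op 0.0379
to mixer [0.00060097 0.00103359 0.03897199]
```

View pics/mix.png

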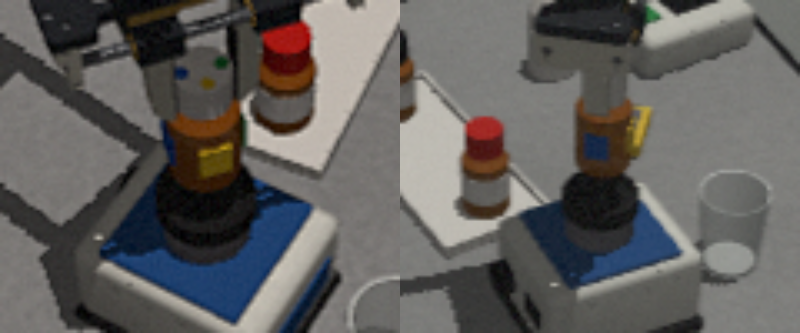

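The views show the bottle upright and centred over the cup. I'll lower it to just above the cup floor, then press slowly.

arm_command(deltas=[[[0.0006,0.001,0.005,0,0,0],[0.0006,0.001,0.012,0,0,0],[0.0006,0.001,0.019,0,0,0],[0.0006,0.001,0.026,0,0,0],[0.0006,0.001,0.032,0,0,0],[0.0006,0.001,0.036,0,0,0],[0.0006,0.001,0.036,0,0,0],[0.0006,0.001,0.036,0,0,0]]])

```text
t: 29.03
tool_pos: [0.594, 0.0, 0.1997]
orientation: [-0.929, -3.0, 0.0]
force: [-0.0, 0.5, -1.5]
opening: 0.0374
```

arm_command(deltas=[[[0,0,0.001,0,0,0],[0,0,0.002,0,0,0],[0,0,0.003,0,0,0],[0,0,0.004,0,0,0],[0,0,0.005,0,0,0],[0,0,0.005,0,0,0],[0,0,0.005,0,0,0],[0,0,0.005,0,0,0]]], squeeze=45)

```text
t: 29.7
tool_pos: [0.5945, -0.0, 0.1957]
orientation: [0.929, 3.0, 0.0]
force: [0.0, 1.4, 3.4]
opening: 0.0373
```

```bash
python3 -c "
from h import *
for i in range(4):
    st(); robot.read_camera('wrist')"
```

```text
t 29.7 q [-0.086  0.126  1.535  0.     1.48  -1.056] p [ 0.5945 -0.      0.1957] yaw 145.58 z [ 0.001 -0.    -1.   ] F [0.   1.42 3.36] op 0.0373
t 29.75 q [-0.086  0.126  1.535  0.     1.48  -1.056] p [0.5945 0.     0.1956] yaw 145.58 z [ 0.001 -0.    -1.   ] F [-0.47  0.47  2.99] op 0.0374
t 29.8 q [-0.086  0.126  1.535 -0.     1.48  -1.056] p [ 0.5945 -0.      0.1955] yaw 145.58 z [ 0.001 -0.    -1.   ] F [0.55 0.52 3.59] op 0.0375
t 29.85 q [-0.086  0.126  1.535  0.     1.48  -1.056] p [0.5944 0.     0.1955] yaw 145.58 z [ 0.001  0.    -1.   ] F [0.06 0.71 3.95] op 0.0371
```

arm_command(deltas=[[[0,0,0.001,0,0,0],[0,0,0.002,0,0,0],[0,0,0.003,0,0,0],[0,0,0.004,0,0,0],[0,0,0.0045,0,0,0],[0,0,0.0045,0,0,0],[0,0,0.0045,0,0,0],[0,0,0.0045,0,0,0]]])

```text
t: 30.57
tool_pos: [0.5945, -0.0, 0.1912]
orientation: [0.929, 3.0, 0.0]
force: [0.8, 0.3, 5.1]
opening: 0.0374
```

```bash
python3 - <<'E'
from h import *
F=[]
for i in range(10):
    s=robot.read_state();F.append(s['force'][2]);robot.read_camera('wrist')
st();print('Fz',np.mean(F))
for n in('scene','side'):
    d0=np.load(f'/tmp/{n}1.npz')['d'];W0=cloud(n,d0)   # mixer before pressing
    d=robot.read_camera(n)[1];W=cloud(n,d)
    r=np.hypot(W0[...,0]-.5942,W0[...,1]+.0008);g=(r<.036)&(r>.0)&(W0[...,2]>.133)&(d0>0)
    dz=(W0-W)[...,2][g&(W[...,2]>.12)&(W[...,2]<.1395)&(abs((W0-W)[...,2])<.013)]
    print(n,g.sum(),len(dz),'rim drop median',np.median(dz),dz.mean())
E
```

```text
t 31.07 q [-0.086  0.128  1.541 -0.     1.472 -1.056] p [ 0.5945 -0.      0.1912] yaw 145.58 z [ 0.001 -0.    -1.   ] F [-0.28  0.43  7.32] op 0.0375
Fz 6.301382941096307
scene 266 114 rim drop median 0.005430378688801918 0.005729713425422549
side 107 50 rim drop median 0.006339849971422409 0.006151581316258974
```

```bash
python3 -c "
from h import *
st();robot.close_job()"
```

```text
t 31.17 q [-0.086  0.128  1.541 -0.     1.472 -1.056] p [ 0.5945 -0.      0.1912] yaw 145.58 z [ 0.001 -0.    -1.   ] F [-0.52  0.71  5.79] op 0.0375
the job is handed in; nothing more can be done
```

I showed the reader the green, then the yellow, then the blue code for about a second each. The bottle is now in the mixer cup, still gripped and pressed down about 6 mm. I handed the job in at 31.2 s, and no verdict was reported.

- **Correction on the way:** I first worked out the facing direction the wrong way round. I set the bottle down on free bench and regripped it half a turn round, so that joint 6 could reach all three codes. It was then shown about 3 cm in front of the window.
- **Press depth:** three checks agree on about 6 mm.
  - The tool height gives 6.0 mm.
  - The mean force was 6.3 N, plus about 1.4 N of bottle weight, which gives 5.9 mm on the stated spring.
  - The cup rim dropped 5.4 mm (scene camera) and 6.3 mm (side camera).
- **Bottle pose:** the tool is vertical and within about 1 mm of the cup axis. The grip measured 37.5 mm with the squeeze set to 45 N.
- **Not checked:** I did not measure the other bottles or the bystanders again at the end. In the pictures I viewed, nothing looked disturbed. The yellow and blue presentations were checked only by tool angle, not by picture.

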